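# Load the printing press and hold its flap at the balance point

## Robot

A 7-joint arm with a two-finger parallel gripper is mounted at the origin on the work surface. World frame = base frame: x ahead of the robot, y to its left, z up, the work surface at z = 0. Lengths are in m, angles in rad, forces in N, time in s.
With the tool pointing down it reaches from about 0.4 to 0.85 m from the base axis. Payload 10.4 kg.
Tool frame: the origin (TCP) lies at the centre of the arm's flange, where the gripper is bolted on; the fingertips stand 173 mm ahead of it and the grasp point (between the pads) lies 155 mm ahead of it; z points along the fingers, y is the line along which they close (so a half turn about z gives the same grasp; the last joint's range is limited). The gripper opens to 85 mm and grips with 20 to 120 N. Pads are 22 mm wide; open, the fingers measure 114 mm over their backs; the gripper's body (76 mm by 85 mm) begins 54 mm behind the grasp point. The pads swing forward as they close: fully open they stand 13 mm farther back than shut.
Start: joints at [1.31, 0.332, -0.065, 1.46, 0.022, 1.35, -0.088], TCP at [0.147, -0.607, 0.405] pointing down, gripper open.
Joint ranges: [-2.6, 2.6], [-0.5, 2.12], [-1.47, 1.34], [0.16, 2.42], [-1.27, 4.41], [0.06, 2.06], [-2.6, 2.6]. Speed limits (rad/s): [2.22, 2.22, 2.79, 2.79, 3.14, 3.14, 3.14].

## Interface

Orientations are given as a unit quaternion [x, y, z, w].
In Python, from workcell import manip, viewer, finder gives the robot as it stands.
- The arm moves only by the tool arm_command, never from a script. Its argument "plan" is a list of rows, each an object with "dp": the shift along the tool's x, y, z in mm, a list of three; "spin": the turn about the tool's z in rad. A call has 1 to 5 rows; each row shifts and turns the commanded pose from where the row before left it, along the tool's axes as they then stand; what a row does not reach is not made up. A row lasts 1/10 s, in which the tool goes at most 50 mm and 8.59 degrees, less where a joint would pass 70% of its speed; a pose out of reach is approached as far as the arm can. A call is refused whole if a number of a shift passes 50 or a number of a turn 0.15, either way. A call with a gripper value outside its range is refused whole. "grip" is the closure, from -1 (fully open) to 1 (shut), set as the call begins (left out, the last holds). The fingers move at their own pace and stop on an object; "newtons" is the grip in N (left out, the last holds). Time passes only in rows, so rows that do not move let the fingers close. It gives the time, the measured TCP pose, the force, the opening and the grip force at its end, in the units of the state.
- manip.get_obs(): the state, without advancing time (a new reading comes with each control period).
- viewer.camera(name): name is "scene" or "top" or "wrist"; returns the picture (384x512x3 uint8, blue, green, red); there is no depth.
- viewer.camera_params(name): a dict with "vertical_fov" (degrees; the focal length in pixels is half the picture's height over the tangent of half this angle, whatever the lens; pixels are square), "cx", "cy" (the principal point, pixels), "R" (3x3) and "t" (3): a world point X has camera coordinates R X + t; the wrist camera has in their place "T_tool_cam" (4x4, takes a point from camera to tool coordinates, whose origin is the TCP and whose axes are the flange's). Camera axes: x right, y down, z forward; pixel columns grow to the right and rows downward; lengths in m; the calibration is good to about 2 mm. The wrist camera is an equidistant fisheye: a pixel r from the principal point sees the ray r / f radians off the axis. A picture is of the moment at which its call begins: read the wrist's pose just before it. camera_params takes no time and is no camera call.
- manip.hand_in(): hands the job in; it is judged then, once.
Trained networks look in the newest picture that a camera, given by its name, has taken for a name from the list of things; names that differ only in an ending like _2 or _b are one class to them, and where a whole thing is asked for, a point or a joint stands for the part that bears it (a point fixed in the world has none). Each returns a list of dicts, best first, with "score" (0 to 1); they miss things now and then, are a little off and sometimes report something else, mostly with a low value. They report only what shows in the picture. A call takes as long as a camera call. They do not tell look-alikes from the thing itself.
- finder.find_in(camera, thing): "position" ([x, y, z] in m, in world coordinates, good to about 4 mm: the middle of the surface that is visible of it).
The state is a dict: "clock": time; "joint_pos": joint angles; "joint_velocities": joint speeds; "tau": joint torques, N m; "position": TCP position; "ee_rot": TCP orientation; "ft_force": force on the tool from outside, world axes, zero at the start; "torque": the same for the moment, N m; "grip_width": opening from 0.0 (shut) to 1.0 (fully open); "grasp_force": force on a finger pad.
Only numpy, scipy, OpenCV 4.12 (cv2) and the standard library are available. Lean on these libraries where they do the work, as an engineer would, in place of code of your own. Each camera call takes 0.05 s, during which the arm holds its last target. There are 200 camera calls.

## Task

Take just the top printing block off the stack and lay it flat between the four corner stops on the bed of the little wooden press. Then swing the press's folded-back flap up to its balance point, a little before it stands upright on its way towards the bed, where it would fall neither way, and keep it gripped still there so that the painter can ink the block: finish while holding it. Never let the flap drop over onto the block, and leave the other blocks and everything else on the desk where they are.

Things in the scene. Friction and masses are not known exactly. Their poses are not given: they have to be found in the camera images.
- block_top_c (a point): Centre (half-way up) of the top block of a stack of four like wooden printing blocks, each 110 (its x) x 46 (its y) x 16 mm (z up), 45 to 75 g, carved lines on top. They lie loose and flat on one another, askew by up to 5 mm and 0.06 rad. The stack lies on a 10 mm thick board 150 x 100 mm at the left or right of the desk. Either end may go either way on the bed.
- block_low1_c (a point): Centre of the lowest block of the stack; must stay where it is (same size as the top one).
- block_low2_c (a point): Centre of the second block of the stack; must stay where it is (same size as the top one).
- block_low3_c (a point): Centre of the third block of the stack; must stay where it is (same size as the top one).
- bed (a point): Centre of the press's bed, on its flat top, 25 mm above the desk. x along the hinge line, y towards the hinge and folded-back flap, z up. Four brass L-shaped corner stops 10 mm high leave 117 (x) x 53 mm (y) for a block; the long sides are open over the middle 84 mm, room for fingers. A seated block has its centre 8 mm above this point, its x along this x.
- flap_hinge (a point): Middle of the flap's hinge line, level, along the bed's x; 75 mm from the bed's centre along the bed's y, 53 mm above the bed (78 mm above the desk), between two posts at x = +-75 mm that rise to 92 mm.
- flap_bar (a point): Middle of the flap's grip bar: round steel bar 12 mm thick at the flap's free edge, parallel to the hinge and 165 mm from it, on two arms at x = +-50 mm (88 mm clear between), with a 34 mm gap between bar and board. Smooth and round: it can turn between fingers that grip it from above. From the hinge it lies -165 x cos(angle) mm along the bed's y and 165 x sin(angle) mm up.
- flap (a joint): Flap angle: 0 shut over the bed, 1.571 upright, 2.5 folded back on its rest (start; bar 177 mm above the desk). Board 126 x 110 x 12 mm with a 30 mm thick pad on its bed side, 0.35 to 0.6 kg, on a nearly free hinge: let go, it falls one way or the other. The pad puts the balance point at 1.724 rad: 9 degrees short of upright coming from folded back, still leaning away from the bed.
- seal: Bystander: upright square stone seal 24 x 24 x 55 mm (origin under its centre). Leave alone.
- pastejar: Bystander: low white paste jar, 60 mm wide, 35 high. Leave alone.
- teacup: Bystander: blue cup, 70 mm wide, 65 high. Leave alone.
- paperweight: Bystander: steel bar 150 x 22 x 14 mm lying on the desk. Leave alone.
- paintbrush: Bystander: brush 180 mm long lying on the desk. Leave alone.
- dish: Bystander: white dish, 84 mm wide, 18 high. Leave alone.
- inkstone: Bystander: dark inkstone 150 x 100 x 22 mm, fixed, at the side of the desk where the stack is not.
- press: The whole press, fixed to the desk: dark base board 190 x 285 x 25 mm, bed at its right-hand end as the robot sees it (towards -y), flap folded back over the other end. Origin on the desk under the bed's centre, axes as the bed's.
- block_top: The top block: origin under its centre, axes as above.
Not all that is in view belongs to the job. What is shaped like the block_top but blue is not meant.

How it is judged:
On the way, in this order (a step that is already met when the one before it is completed fails the run):
1. the top block is lifted off the stack by the fingers (distance of block_top_c from where it was at the start of the episode above 0.03 m and contact force between the fingers and block_top above 0.5 N), for 0.2 s.
2. the block lies flat between the corner stops, let go, the flap still folded back (x of block_top_c in the frame of bed between -0.008 and 0.008 m and y of block_top_c in the frame of bed between -0.008 and 0.008 m and z of block_top_c in the frame of bed between 0.005 and 0.011 m and angle between block_top_c's own z axis and vertical below 0.06 rad and angle between the x axis of block_top_c and the x axis of bed, either way round below 0.12 rad and contact force between the fingers and block_top below 0.1 N and value of joint flap above 2.3 rad), for 0.3 s.
3. the flap is held still at its balance point (value of joint flap between 1.634 and 1.814 rad and velocity of joint flap between -0.15 and 0.15 rad/s and contact force between the fingers and flap above 1 N), for 0.5 s.
At the end, for the whole second after the job is handed in: Block flat between the corner stops (centre within 8 mm each way, 3 mm in height, 0.12 rad), untouched; flap gripped (over 1 N) at 1.724 +- 0.09 rad, still within 0.15 rad/s; other blocks within 15 mm and bystanders within 20 mm of their start (all of step 3 and x of block_top_c in the frame of bed between -0.008 and 0.008 m and y of block_top_c in the frame of bed between -0.008 and 0.008 m and z of block_top_c in the frame of bed between 0.005 and 0.011 m and angle between block_top_c's own z axis and vertical below 0.06 rad and angle between the x axis of block_top_c and the x axis of bed, either way round below 0.12 rad and contact force between the fingers and block_top below 0.1 N and distance of each of block_low1_c, block_low2_c, block_low3_c from where it was at the start of the episode below 0.015 m and distance of each of seal, pastejar, teacup, paperweight, paintbrush, dish from where it was at the start of the episode below 0.02 m); the arm keeps its last pose, push and grip.
It fails at once if the flap drops over towards the bed (value of joint flap below 0.5 rad).
It fails at once if another block of the stack is dragged off or lifted (distance of any of block_low1_c, block_low2_c, block_low3_c from where it was at the start of the episode above 0.03 m).
It fails at once if a bystander is knocked away (distance of any of seal, pastejar, teacup, paperweight, paintbrush, dish from where it was at the start of the episode above 0.04 m).
It also fails if it takes over 64 s, if anything falls off the work surface, if the arm or the gripper's body presses on something with over 40 N, if the wrist force passes 120 N, or if a joint passes its speed limit or range.

## Working session

There is one attempt and no reset: what is moved stays moved. The work goes in short steps, Python scripts to look and compute and a tool call to move; the robot and the scene stay as the last step left them, time stands still between calls to the robot, and variables do not carry over. Pictures are saved under pics/ and viewed, at most 10 in all, crops included, and the job is handed in when it is done.

Besides the shell and the picture viewer there is one more tool, called after "Request:" as name([rows], argument=value, ...), one row to a line, values as JSON. arm_command: Moves the arm, as the interface text tells. Its arguments: {"type":"object","properties":{"plan":{"type":"array","items":{"type":"object","properties":{"dp":{"type":"array","items":{"type":"number"}},"spin":{"type":"number"}}}},"grip":{"type":"number"},"newtons":{"type":"number"}},"required":["plan"]}

```bash
mkdir -p pics
cat > h.py <<'E'
import numpy as np, cv2
from workcell import manip, viewer, finder
from scipy.spatial.transform import Rotation as Rn
E
python3 - <<'E'
from h import *
o=manip.get_obs(); print({k:np.round(v,3) for k,v in o.items()})
a=viewer.camera("scene"); b=viewer.camera("top")
cv2.imwrite("pics/a.png",np.vstack([a,b])[:, :]) 
cv2.imwrite("pics/top.png",cv2.resize(b,(800,600))); cv2.imwrite("pics/scene.png",cv2.resize(a,(800,600)))
for n in ["block_top_c","block_top","bed","flap_bar","flap","press","inkstone","block_low1_c","seal","pastejar","teacup","dish","paperweight","paintbrush"]:
  for c in ["top","scene"]:
    try: print(n,c,[(np.round(d["position"],3).tolist(),round(d["score"],2)) for d in finder.find_in(c,n)[:4]])
    except Exception as e: print(n,c,e)
for c in ["top","scene","wrist"]: print(viewer.camera_params(c))
E
```

```text
{'clock': np.float64(0.0), 'joint_pos': array([ 1.31 ,  0.333, -0.065,  1.461,  0.022,  1.35 , -0.089]), 'joint_velocities': array([ 0.   , -0.001,  0.002, -0.   ,  0.   ,  0.001,  0.002]), 'tau': array([ 0.0000e+00, -6.2545e+01,  4.9000e-02, -3.9162e+01,  1.6000e-02,
        1.0000e-02,  0.0000e+00]), 'position': array([ 0.147, -0.607,  0.404]), 'ee_rot': array([ 0.993,  0.119, -0.   , -0.001]), 'ft_force': array([-0.295, -0.11 , -0.059]), 'torque': array([-0.022,  0.014, -0.017]), 'grasp_force': np.float64(0.0), 'grip_width': np.float64(0.996)}
block_top_c top [([0.724, 0.448, 0.015], 0.68), ([0.515, 0.358, 0.074], 0.6)]
block_top_c scene [([0.521, 0.365, 0.074], 0.87), ([0.719, 0.445, 0.017], 0.58)]
block_top top [([0.724, 0.448, 0.015], 0.68), ([0.515, 0.358, 0.074], 0.6)]
block_top scene [([0.521, 0.365, 0.074], 0.87), ([0.719, 0.445, 0.017], 0.58)]
bed top [([0.506, 0.006, 0.027], 0.79), ([0.71, -0.103, 0.056], 0.63), ([0.218, 0.335, 0.01], 0.29), ([0.766, 0.208, 0.035], 0.26)]
bed scene [([0.544, 0.06, 0.026], 0.88)]
flap_bar top [([0.514, 0.077, 0.151], 0.83), ([0.508, 0.007,
[... 1567 characters left out ...]
5, 'cx': 256.7642432485582, 'cy': 185.06937921592728, 'R': array([[-0.71649706,  0.69743266, -0.01482029],
       [ 0.57689848,  0.58045622, -0.5746814 ],
       [-0.39219905, -0.42030734, -0.81824302]]), 't': array([ 0.31581708, -0.26664529,  1.40186112])}
{'vertical_fov': 65.70646984690485, 'cx': 259.3891652655222, 'cy': 191.46263399163306, 'T_tool_cam': array([[-2.03272583e-04, -9.54431397e-01, -2.98430339e-01,
         7.60283733e-02],
       [ 9.99999805e-01, -1.75929116e-05, -6.24873853e-04,
        -1.05602583e-04],
       [ 5.91148966e-04, -2.98430408e-01,  9.54431214e-01,
         3.05231974e-02],
       [ 0.00000000e+00,  0.00000000e+00,  0.00000000e+00,
         1.00000000e+00]])}
```

View pics/top.png

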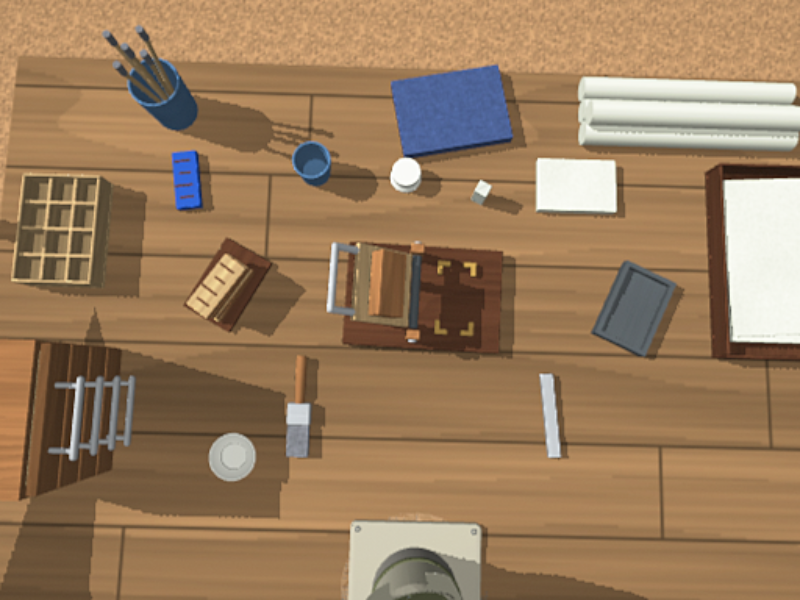

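View pics/scene.png

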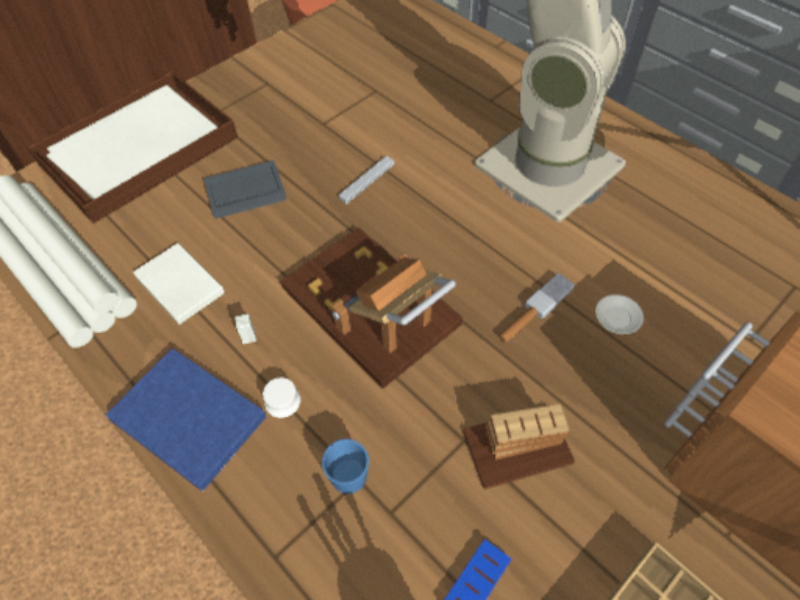

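Two things could be the block. The tan block on top of the stack is at (220,285) in the top view, and a blue lookalike is at (187,181). The tan one on the board fits the description; I'll confirm it in an enlarged crop and measure it.

```bash
cat >> h.py <<'E'
def cam(c):
    p=viewer.camera_params(c); f=192/np.tan(np.radians(p["vertical_fov"]/2)); return p,f
def ray(c,uv,z,pose=None):
    p,f=cam(c); d=np.array([(uv[0]-p["cx"])/f,(uv[1]-p["cy"])/f,1])
    if c=="wrist":
        r=np.hypot(d[0],d[1]); d=np.array([d[0]/r*np.sin(r),d[1]/r*np.sin(r),np.cos(r)])
        T=p["T_tool_cam"]; Rt=Rn.from_quat(pose["ee_rot"]).as_matrix()
        C=Rt@T[:3,3]+pose["position"]; D=Rt@T[:3,:3]@d
    else:
        C=-p["R"].T@p["t"]; D=p["R"].T@d
    return C+D*(z-C[2])/D[2]
def proj(c,X,pose=None):
    p,f=cam(c)
    if c=="wrist":
        T=p["T_tool_cam"]; Rt=Rn.from_quat(pose["ee_rot"]).as_matrix()
        x=T[:3,:3].T@(Rt.T@(np.array(X)-pose["position"])-T[:3,3])
        th=np.arctan2(np.hypot(x[0],x[1]),x[2]); n=np.hypot(x[0],x[1])+1e-12
        return np.array([p["cx"]+f*th*x[0]/n,p["cy"]+f*th*x[1]/n])
    x=p["R"]@np.array(X)+p["t"]; return np.array([p["cx"]+f*x[0]/x[2],p["cy"]+f*x[1]/x[2]])
E
python3 - <<'E'
from h import *
b=viewer.camera("top"); cv2.imwrite("pics/t0.png",b)
hsv=cv2.cvtColor(b,cv2.COLOR_BGR2HSV)
print("stack px", b[182,140], hsv[182,140])
# brass
m=((hsv[...,0]>18)&(hsv[...,0]<32)&(hsv[...,1]>140)&(hsv[...,2]>110)).astype(np.uint8); m[:,:270]=0;m[:,315:]=0;m[:160]=0;m[220:]=0
n,l,s,c=cv2.connectedComponentsWithStats(m)
print(s.tolist())
P=np.argwhere(m)[:,::-1]; W=np.array([ray("top",p,0.035)[:2] for p in P])
r=cv2.minAreaRect((W*1000).astype(np.float32)); print("brass",r, len(P))
c1=cv2.resize(b[140:220,100:200],(800,640),interpolation=cv2.INTER_CUBIC)[:, :400]
c1=cv2.resize(b[145:220,110:185],(400,400),interpolation=cv2.INTER_CUBIC); c2=cv2.resize(b[145:235,200:330],(400,277),interpolation=cv2.INTER_CUBIC)
o=np.zeros((400,800,3),np.uint8); o[:,:400]=c1;o[:277,400:]=c2
cv2.imwrite("pics/c.png",o)
E
```

```text
stack px [132 186 221] [ 18 103 221]
[[0, 0, 512, 384, 196444], [280, 167, 8, 9, 41], [297, 168, 8, 9, 44], [278, 205, 8, 9, 40], [295, 206, 8, 9, 39]]
brass ((514.3373413085938, -62.762977600097656), (69.41716003417969, 132.68394470214844), 88.17467498779297) 164
```

View pics/c.png

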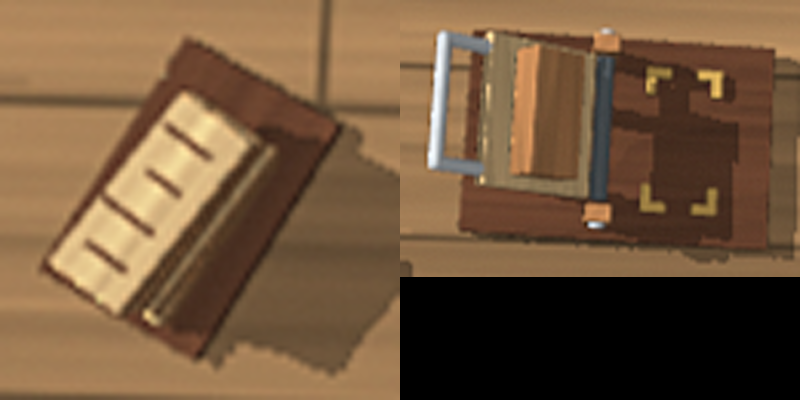

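The left crop shows the tan carved block on the stack, with its top corners at about (183,90), (258,138), (122,316) and (45,265). It isn't the blue one. The right crop shows the four brass stops, with the bar folded back on the left. I'll fit the geometry and start moving.

Run:
```python
from h import *
C=[np.array(p)/5.3333+[110,145] for p in [(183,90),(258,138),(122,316),(45,265)]]
W=np.array([ray("top",p,.074) for p in C]); print(W.round(4))
c=W.mean(0); ax=(W[0]+W[1]-W[2]-W[3]); print(c, np.arctan2(ax[1],ax[0]), np.linalg.norm(ax)/2, np.linalg.norm(W[0]-W[1]),np.linalg.norm(W[2]-W[3]))
for p in [(445,38),(437,165)]: print("bar",ray("top",np.array([(p[0]-400),p[1]])/3.077+[200,145],.177))
y=-.032; bed=np.array([.5143,-.0628]); ey=np.array([-np.sin(y),np.cos(y)]); print("bar exp",bed+ey*.207, "hinge",bed+ey*.075)
```

```text
[[0.5758 0.3437 0.074 ]
 [0.552  0.3041 0.074 ]
 [0.459  0.3671 0.074 ]
 [0.4837 0.4075 0.074 ]]
[0.51761974 0.35561725 0.074     ] -0.6008125373488764 0.11218674128291835 0.04622731985102652 0.0474205199431735
bar [0.57068722 0.1417389  0.177     ]
bar [0.46906757 0.14396468 0.177     ]
bar exp [0.52092287 0.14409403] hinge [0.51669959 0.0121616 ]
```

Request:
arm_command([
  {"dp":[0,0,-40]},
  {"dp":[34,-33,0]},
  {"dp":[34,-33,0]},
  {"dp":[34,-33,0]},
  {"dp":[34,-33,0]},
], grip=-1, newtons=40)

```text
invalid input at $.plan[0]: expected keys dp, spin
```

Request:
arm_command([
  {"dp":[34,-33,0]},
  {"dp":[34,-33,0]},
  {"dp":[34,-33,0]},
  {"dp":[34,-33,0]},
  {"dp":[34,-33,0]},
])

```text
invalid input at $.plan[0]: expected keys dp, spin
```

Request:
arm_command([
  {"dp":[34,-33,0]},
  {"dp":[34,-33,0]},
  {"dp":[34,-33,0]},
  {"dp":[34,-33,0]},
  {"dp":[34,-33,0]},
])

```text
invalid input at $.plan[0]: expected keys dp, spin
```

Request:
arm_command([
  {"dp":[0,0,-40],"spin":0},
  {"dp":[34,-33,0],"spin":0},
  {"dp":[34,-33,0],"spin":0},
  {"dp":[34,-33,0],"spin":0},
  {"dp":[34,-33,0],"spin":0},
], grip=-1, newtons=40)

```text
clock: 2.05
position: [0.2491, -0.4453, 0.4449]
ee_rot: [0.993, 0.119, 0.0, 0.0]
ft_force: [0.9, -0.6, -0.1]
grip_width: 0.997
grasp_force: 0.0
```

Request:
arm_command([
  {"dp":[34,-33,0],"spin":0},
  {"dp":[34,-33,0],"spin":0},
  {"dp":[34,-33,0],"spin":0},
  {"dp":[34,-33,0],"spin":0},
  {"dp":[34,-33,0],"spin":0},
])

```text
clock: 2.55
position: [0.3753, -0.2448, 0.445]
ee_rot: [0.993, 0.119, 0.0, 0.0]
ft_force: [0.9, 0.1, -0.5]
grip_width: 0.997
grasp_force: 0.0
```

Request:
arm_command([
  {"dp":[34,-33,0],"spin":0},
  {"dp":[34,-33,0],"spin":0},
  {"dp":[34,-33,0],"spin":0},
  {"dp":[34,-33,0],"spin":0},
  {"dp":[34,-33,0],"spin":0},
])

```text
clock: 3.05
position: [0.5016, -0.0445, 0.4451]
ee_rot: [0.993, 0.118, 0.0, 0.0]
ft_force: [1.4, -1.0, -0.1]
grip_width: 1.003
grasp_force: 0.0
```

Request:
arm_command([
  {"dp":[12.4,-42.7,0],"spin":0},
  {"dp":[12.4,-42.7,0],"spin":0},
  {"dp":[12.4,-42.7,0],"spin":0},
  {"dp":[12.4,-42.7,0],"spin":0},
  {"dp":[12.4,-42.7,0],"spin":0},
])

```text
clock: 3.55
position: [0.5108, 0.1774, 0.445]
ee_rot: [0.993, 0.118, 0.0, 0.0]
ft_force: [0.6, -1.2, 0.5]
grip_width: 0.997
grasp_force: 0.0
```

Request:
arm_command([
  {"dp":[12.4,-42.7,0],"spin":0},
  {"dp":[12.4,-42.7,0],"spin":0},
  {"dp":[12.4,-42.7,0],"spin":0},
  {"dp":[12.4,-42.7,0],"spin":0},
  {"dp":[0,0,0],"spin":-0.144},
])

```text
clock: 4.05
position: [0.5158, 0.3602, 0.4441]
ee_rot: [0.981, 0.194, -0.001, -0.002]
ft_force: [-1.0, -1.0, -0.3]
grip_width: 0.999
grasp_force: 0.0
```

Request:
arm_command([
  {"dp":[0,0,0],"spin":-0.144},
  {"dp":[0,0,0],"spin":-0.144},
  {"dp":[0,0,0],"spin":-0.144},
  {"dp":[0,0,0],"spin":-0.144},
  {"dp":[0,0,0],"spin":-0.144},
])

```text
clock: 4.55
position: [0.5191, 0.3534, 0.4447]
ee_rot: [0.851, 0.526, 0.0, 0.0]
ft_force: [-0.1, -0.0, -0.2]
grip_width: 0.997
grasp_force: 0.0
```

Request:
arm_command([
  {"dp":[0,0,0],"spin":-0.144},
  {"dp":[0,0,0],"spin":-0.144},
  {"dp":[0,0,0],"spin":-0.144},
  {"dp":[0,0,0],"spin":-0.144},
  {"dp":[0,0,0],"spin":-0.144},
])

```text
clock: 5.05
position: [0.5191, 0.3533, 0.4447]
ee_rot: [0.611, 0.792, -0.0, 0.0]
ft_force: [-0.1, -0.9, -0.0]
grip_width: 0.999
grasp_force: 0.0
```

Request:
arm_command([
  {"dp":[0,0,0],"spin":-0.144},
  {"dp":[0,0,0],"spin":-0.144},
  {"dp":[0,0,0],"spin":-0.144},
  {"dp":[0,0,0],"spin":-0.144},
  {"dp":[0,0,0],"spin":-0.144},
])

```text
clock: 5.55
position: [0.5191, 0.3533, 0.4446]
ee_rot: [0.293, 0.956, -0.0, 0.0]
ft_force: [-0.2, -0.4, 0.0]
grip_width: 1.001
grasp_force: 0.0
```

Request:
arm_command([
  {"dp":[0,0,40],"spin":0},
  {"dp":[0,0,40],"spin":0},
  {"dp":[0,0,20],"spin":0},
  {"dp":[0,0,0],"spin":0},
  {"dp":[0,0,0],"spin":0},
])

```text
clock: 6.05
position: [0.5191, 0.3536, 0.3455]
ee_rot: [0.296, 0.955, 0.0, 0.0]
ft_force: [-0.3, 0.1, 1.3]
grip_width: 1.002
grasp_force: 0.0
```

Run:
```python
from h import *
o=manip.get_obs(); print(o["position"],Rn.from_quat(o["ee_rot"]).as_matrix()[:,0],o["joint_pos"].round(2))
b=viewer.camera("wrist"); cv2.imwrite("pics/w0.png",b)
x=np.array([.5176,.3556]);cv2.imwrite("pics/w0b.png",cv2.resize(b,(800,600),interpolation=cv2.INTER_CUBIC))
print(proj("wrist",[.5176,.3556,.074],o)*1.5625)
```

```text
[0.51913571 0.35356621 0.34548516] [-8.25336133e-01  5.64641703e-01  1.23149080e-04] [ 0.17  0.72 -1.26  1.48  0.68  1.43 -0.14]
[406.56665985 297.18932401]
```

View pics/w0b.png

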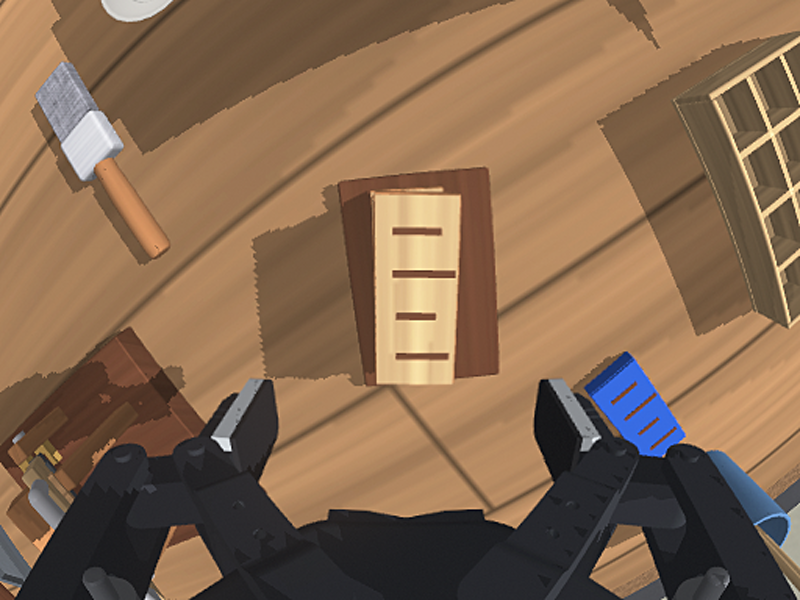

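The wrist view shows the tan top block with corners at about (374,193), (461,195), (453,385) and (377,384), and the blue lookalike off to the right at (635,405).

Run:
```python
from h import *
o=manip.get_obs()
W=np.array([ray("wrist",np.array(p)/1.5625,.074,o) for p in [(374,193),(461,195),(453,385),(377,384)]])
Rt=Rn.from_quat(o["ee_rot"]).as_matrix(); L=(W-o["position"])@Rt*1000
print(L.round(1)); print(W.mean(0), L.mean(0)); print("long dir", (L[0]+L[1]-L[2]-L[3])/2)
```

```text
[[ 58.6 -16.2 272.2]
 [ 57.7  29.  272.3]
 [-51.8  28.  272.3]
 [-50.9 -16.6 272.2]]
[0.52004997 0.36107146 0.074     ] [  3.40142971   6.05633678 272.2492867 ]
long dir [ 1.09505408e+02  6.70507630e-01 -3.00201760e-02]
```

Request:
arm_command([
  {"dp":[3,5,0],"spin":0},
  {"dp":[0,0,40],"spin":0},
  {"dp":[0,0,40],"spin":0},
  {"dp":[0,0,20],"spin":0},
  {"dp":[0,0,13],"spin":0},
])

```text
clock: 6.6
position: [0.5193, 0.3595, 0.231]
ee_rot: [0.295, 0.955, -0.0, -0.0]
ft_force: [-0.6, -0.0, 0.4]
grip_width: 1.0
grasp_force: 0.0
```

Request:
arm_command([
  {"dp":[0,0,0],"spin":0},
  {"dp":[0,0,0],"spin":0},
])

```text
clock: 6.8
position: [0.5196, 0.3599, 0.2333]
ee_rot: [0.295, 0.955, 0.001, 0.0]
ft_force: [-0.4, -0.0, 1.3]
grip_width: 0.999
grasp_force: 0.0
```

Request:
arm_command([
  {"dp":[0,0,0],"spin":0},
  {"dp":[0,0,0],"spin":0},
  {"dp":[0,0,0],"spin":0},
  {"dp":[0,0,0],"spin":0},
  {"dp":[0,0,0],"spin":0},
], grip=1, newtons=30)

```text
clock: 7.3
position: [0.5195, 0.3595, 0.2327]
ee_rot: [0.296, 0.955, 0.0, 0.001]
ft_force: [-0.1, -0.8, 4.6]
grip_width: 0.529
grasp_force: 31.1
```

Request:
arm_command([
  {"dp":[0,0,0],"spin":0},
  {"dp":[0,0,0],"spin":0},
  {"dp":[0,0,0],"spin":0},
  {"dp":[0,0,0],"spin":0},
  {"dp":[0,0,0],"spin":0},
])

```text
clock: 7.8
position: [0.5195, 0.3595, 0.2326]
ee_rot: [0.296, 0.955, 0.0, 0.0]
ft_force: [-0.8, -0.8, 6.3]
grip_width: 0.529
grasp_force: 31.1
```

Run:
```python
from h import *
o=manip.get_obs(); print(o["position"],o["joint_pos"].round(2),o["grip_width"],o["ft_force"].round(1))
a=viewer.camera("scene"); w=viewer.camera("wrist")
u,v=proj("scene",[.52,.361,.07]); print(u,v)
u=int(u);v=int(v)
s=cv2.resize(a[v-45:v+45,u-45:u+45],(400,400),interpolation=cv2.INTER_CUBIC)
cv2.imwrite("pics/g.png",np.hstack([s,cv2.resize(w[60:345,110:395],(400,400))]))
```

```text
[0.51950103 0.35947217 0.23262943] [ 0.12  0.82 -1.17  1.58  0.79  1.27 -0.2 ] 0.5293847874364673 [-0.8 -0.8  6.3]
339.0459343519227 271.0349560536155
```

View pics/g.png

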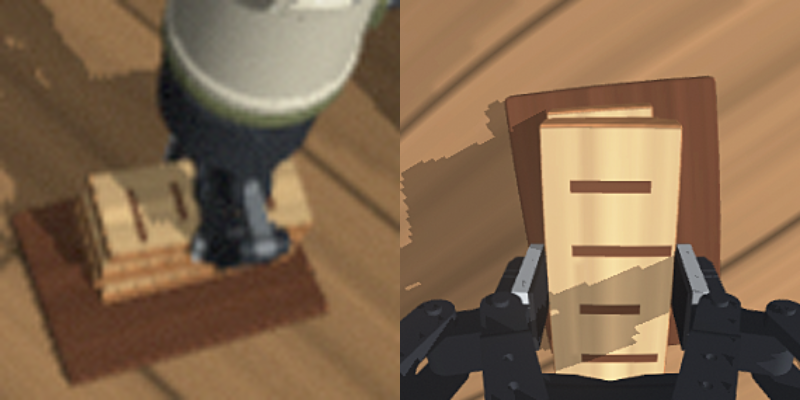

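The grip width is 45 mm, so the fingers are on the block, and the scene crop shows them at top-block height. I'll lift a little and check that only one block comes up.

Request:
arm_command([
  {"dp":[0,0,-3],"spin":0},
  {"dp":[0,0,-4],"spin":0},
  {"dp":[0,0,-6],"spin":0},
  {"dp":[0,0,0],"spin":0},
  {"dp":[0,0,0],"spin":0},
])

```text
clock: 8.4
position: [0.5193, 0.3593, 0.2448]
ee_rot: [0.295, 0.955, 0.0, 0.0]
ft_force: [0.0, 0.0, -0.5]
grip_width: 0.53
grasp_force: 30.9
```

Run:
```python
from h import *
o=manip.get_obs(); print(o["position"],o["grip_width"],o["ft_force"].round(2))
a=viewer.camera("scene"); w=viewer.camera("wrist")
u,v=339,271
s=cv2.resize(a[v-45:v+45,u-45:u+45],(400,400),interpolation=cv2.INTER_CUBIC)
cv2.imwrite("pics/g2.png",np.hstack([s,cv2.resize(w[60:345,110:395],(400,400))]))
```

```text
[0.51932597 0.35931022 0.24482921] 0.5296909823709107 [ 0.04  0.03 -0.46]
```

View pics/g2.png

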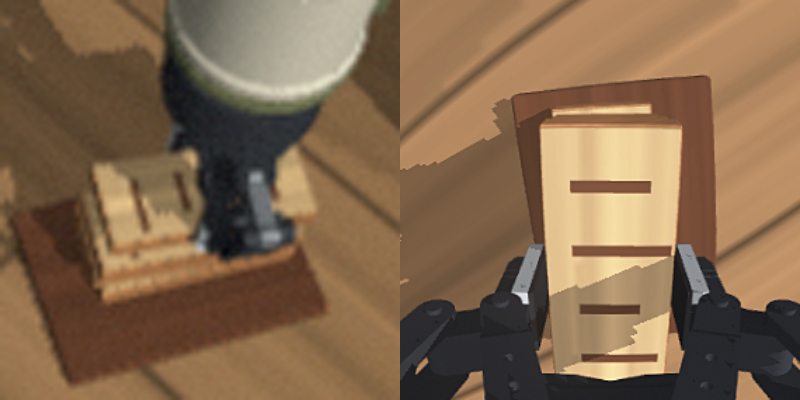

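Request:
arm_command([
  {"dp":[0,0,-30],"spin":0},
  {"dp":[0,0,-40],"spin":0},
  {"dp":[0,0,-45],"spin":0},
  {"dp":[0,0,-45],"spin":0},
  {"dp":[0,0,-35],"spin":0},
])

```text
clock: 9.0
position: [0.519, 0.3594, 0.4423]
ee_rot: [0.295, 0.955, 0.001, 0.0]
ft_force: [1.6, 0.1, -0.9]
grip_width: 0.531
grasp_force: 31.2
```

Request:
arm_command([
  {"dp":[0,0,0],"spin":-0.142},
  {"dp":[0,0,0],"spin":-0.142},
  {"dp":[0,0,0],"spin":-0.142},
  {"dp":[0,0,0],"spin":-0.141},
  {"dp":[-0.9,-30,0],"spin":0},
])

```text
clock: 9.5
position: [0.5175, 0.3319, 0.4393]
ee_rot: [0.011, 1.0, 0.001, -0.001]
ft_force: [0.2, -0.7, -0.3]
grip_width: 0.53
grasp_force: 31.2
```

Request:
arm_command([
  {"dp":[-0.9,-42,0],"spin":0},
  {"dp":[-0.9,-42,0],"spin":0},
  {"dp":[-0.9,-42,0],"spin":0},
  {"dp":[-0.9,-42,0],"spin":0},
  {"dp":[-0.9,-42,0],"spin":0},
])

```text
clock: 10.0
position: [0.5165, 0.1176, 0.4394]
ee_rot: [0.016, 1.0, -0.0, -0.0]
ft_force: [0.8, -0.6, -0.5]
grip_width: 0.528
grasp_force: 31.2
```

Request:
arm_command([
  {"dp":[-0.9,-42,0],"spin":0},
  {"dp":[-0.9,-42,0],"spin":0},
  {"dp":[-0.9,-42,0],"spin":0},
  {"dp":[-0.9,-42,0],"spin":0},
  {"dp":[0,-14,0],"spin":0},
])

```text
clock: 10.5
position: [0.5143, -0.0678, 0.4392]
ee_rot: [0.02, 1.0, -0.001, -0.0]
ft_force: [-0.0, -0.7, -0.1]
grip_width: 0.525
grasp_force: 31.3
```

Request:
arm_command([
  {"dp":[0,0,30],"spin":0},
  {"dp":[0,0,40],"spin":0},
  {"dp":[0,0,40],"spin":0},
  {"dp":[0,0,30],"spin":0},
  {"dp":[0,0,0],"spin":0},
])

```text
clock: 11.0
position: [0.5131, -0.0624, 0.2964]
ee_rot: [0.016, 1.0, 0.001, -0.003]
ft_force: [-0.4, -1.3, -0.4]
grip_width: 0.531
grasp_force: 31.2
```

Run:
```python
from h import *
o=manip.get_obs(); print(o["position"],Rn.from_quat(o["ee_rot"]).as_matrix()[:,0],o["joint_pos"].round(2),o["grip_width"],o["ft_force"].round(1))
w=viewer.camera("wrist"); cv2.imwrite("pics/w1.png",w)
cv2.imwrite("pics/w1b.png",cv2.resize(w,(800,600),interpolation=cv2.INTER_CUBIC))
```

```text
[ 0.51305063 -0.06239764  0.29644552] [-0.99948939  0.03145503  0.00561609] [ 1.09  0.51 -1.29  1.83  0.52  1.22  1.18] 0.5311903580280906 [-0.4 -1.3 -0.4]
```

View pics/w1b.png

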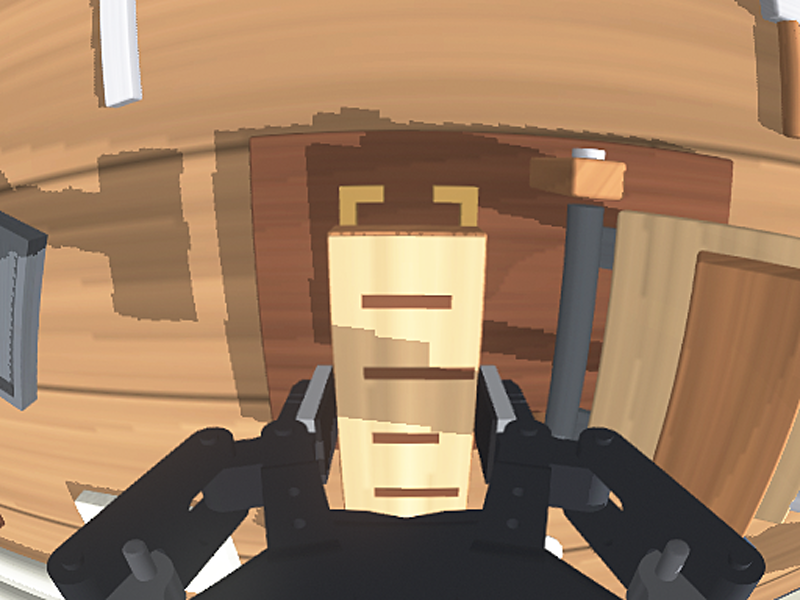

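The wrist view shows the block held straight. Its near top corners are at (328,235) and (487,235). The near stops' outer corners are at (339,187) and (477,186), with inner corners at about (356,201) and (461,201).

Run:
```python
from h import *
o=manip.get_obs(); Rt=Rn.from_quat(o["ee_rot"]).as_matrix()
f=lambda ps,z:((np.array([ray("wrist",np.array(p)/1.5625,z,o) for p in ps])-o["position"])@Rt*1000).round(1)
print("outer",f([(339,187),(477,186)],.035)); print("inner",f([(356,201),(461,201)],.035))
print("block",f([(328,235),(487,235)],.138))
ex=np.array([np.cos(-.032),np.sin(-.032),0]); print("bed from top cam in tool",((np.array([.5143,-.0628,.035])-o["position"])@Rt*1000).round(1))
```

```text
outer [[ 62.5 -33.1 264.1]
 [ 63.   36.2 264.2]]
inner [[ 55.2 -24.6 264.1]
 [ 55.2  28.2 264.1]]
block [[ 54.7 -22.  161.1]
 [ 54.7  23.6 161.1]]
bed from top cam in tool [ -1.   -0.9 264. ]
```

Request:
arm_command([
  {"dp":[-2.3,0.5,0],"spin":0},
  {"dp":[0,0,30],"spin":0},
  {"dp":[0,0,30],"spin":0},
  {"dp":[0,0,12],"spin":0},
  {"dp":[0,0,0],"spin":0},
])

```text
clock: 11.55
position: [0.517, -0.0623, 0.2279]
ee_rot: [0.016, 1.0, 0.0, -0.0]
ft_force: [0.1, 0.1, 0.1]
grip_width: 0.53
grasp_force: 31.2
```

Request:
arm_command([
  {"dp":[0,0,0],"spin":0},
  {"dp":[0,0,0],"spin":0},
])

```text
clock: 11.75
position: [0.5175, -0.0623, 0.2294]
ee_rot: [0.016, 1.0, -0.0, 0.001]
ft_force: [-0.4, -0.1, -0.6]
grip_width: 0.523
grasp_force: 31.2
```

Run:
```python
from h import *
o=manip.get_obs(); print(o["position"],Rn.from_quat(o["ee_rot"]).as_matrix()[:,0],o["ft_force"].round(1))
w=viewer.camera("wrist"); cv2.imwrite("pics/w2.png",w)
cv2.imwrite("pics/w2b.png",cv2.resize(w[90:300,150:430],(800,600),interpolation=cv2.INTER_CUBIC))
```

```text
[ 0.51750982 -0.06227768  0.22939191] [-0.99945307  0.03298394 -0.00237225] [-0.4 -0.1 -0.6]
```

View pics/w2b.png

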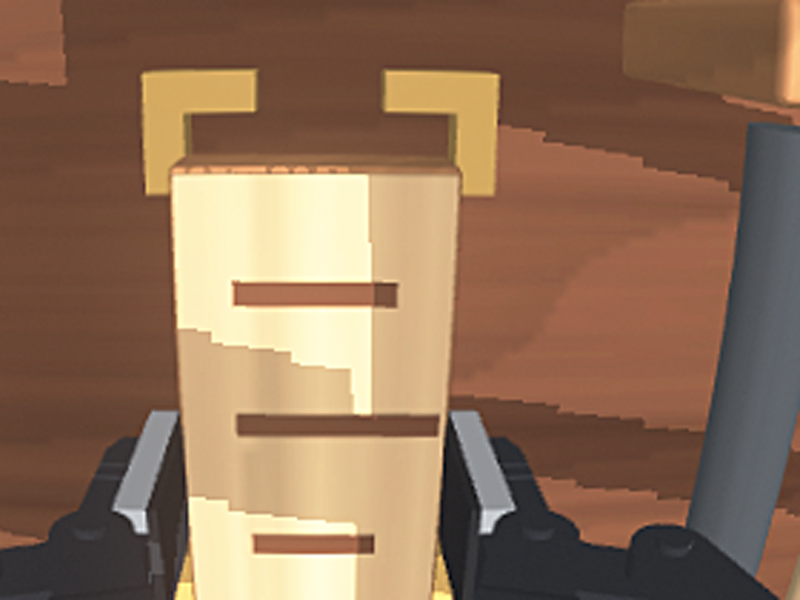

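Run:
```python
from h import *
o=manip.get_obs(); Rt=Rn.from_quat(o["ee_rot"]).as_matrix()
f=lambda ps,z:((np.array([ray("wrist",np.array(p)/2.857+[150,90],z,o) for p in ps])-o["position"])@Rt*1000).round(1)
print("outer",f([(142,73),(498,74)],.035)); print("inner",f([(187,113),(451,113)],.035))
print("block",f([(171,173),(461,173)],.0707))
print(((np.array([.5143,-.0628,.035])-o["position"])@Rt*1000).round(1))
```

```text
outer [[ 69.1 -32.8 194. ]
 [ 69.   36.1 194. ]]
inner [[ 61.  -24.1 194. ]
 [ 61.   27.  194. ]]
block [[ 55.  -21.6 158.3]
 [ 55.1  22.9 158.3]]
[  3.4  -0.5 194.1]
```

Request:
arm_command([
  {"dp":[2.8,0.7,0],"spin":0},
  {"dp":[0,0,0],"spin":0},
  {"dp":[0,0,12],"spin":0},
  {"dp":[0,0,12],"spin":0},
  {"dp":[0,0,0],"spin":0},
])

```text
clock: 12.3
position: [0.5132, -0.0617, 0.2016]
ee_rot: [0.016, 1.0, 0.0, -0.001]
ft_force: [-0.4, -0.1, -0.5]
grip_width: 0.528
grasp_force: 31.3
```

Request:
arm_command([
  {"dp":[0,0,3],"spin":0},
  {"dp":[0,0,2],"spin":0},
  {"dp":[0,0,0],"spin":0},
  {"dp":[0,0,0],"spin":0},
  {"dp":[0,0,0],"spin":0},
])

```text
clock: 12.8
position: [0.514, -0.0612, 0.1996]
ee_rot: [0.016, 1.0, -0.0, -0.0]
ft_force: [-7.0, -1.3, 13.4]
grip_width: 0.528
grasp_force: 32.7
```

Request:
arm_command([
  {"dp":[0,0,-1.5],"spin":0},
  {"dp":[0,0,0],"spin":0},
  {"dp":[0,0,0],"spin":0},
])

```text
clock: 13.1
position: [0.514, -0.0616, 0.2002]
ee_rot: [0.016, 1.0, -0.0, 0.0]
ft_force: [0.3, 0.3, -0.6]
grip_width: 0.53
grasp_force: 31.3
```

Request:
arm_command([
  {"dp":[0,0,0],"spin":0},
  {"dp":[0,0,0],"spin":0},
  {"dp":[0,0,0],"spin":0},
  {"dp":[0,0,0],"spin":0},
  {"dp":[0,0,0],"spin":0},
], grip=-0.6)

```text
clock: 13.6
position: [0.514, -0.0616, 0.2002]
ee_rot: [0.016, 1.0, -0.0, 0.0]
ft_force: [-0.7, -1.1, -0.0]
grip_width: 0.794
grasp_force: 0.0
```

Request:
arm_command([
  {"dp":[0,0,-15],"spin":0},
  {"dp":[0,0,-30],"spin":0},
  {"dp":[0,0,-35],"spin":0},
  {"dp":[0,0,0],"spin":0},
  {"dp":[0,0,0],"spin":0},
])

```text
clock: 14.1
position: [0.5142, -0.0616, 0.2813]
ee_rot: [0.017, 1.0, -0.001, 0.001]
ft_force: [-0.4, -0.2, 0.4]
grip_width: 0.8
grasp_force: 0.0
```

Run:
```python
from h import *
o=manip.get_obs(); print(o["position"],Rn.from_quat(o["ee_rot"]).as_matrix()[:,0],o["joint_pos"].round(2),o["ft_force"].round(1))
w=viewer.camera("wrist"); cv2.imwrite("pics/w3.png",w)
cv2.imwrite("pics/w3b.png",cv2.resize(w,(800,600),interpolation=cv2.INTER_CUBIC))
```

```text
[ 0.5141911  -0.06159955  0.28132439] [-0.99945153  0.03306985 -0.00174152] [ 1.07  0.53 -1.27  1.84  0.54  1.18  1.16] [-0.4 -0.2  0.4]
```

View pics/w3b.png

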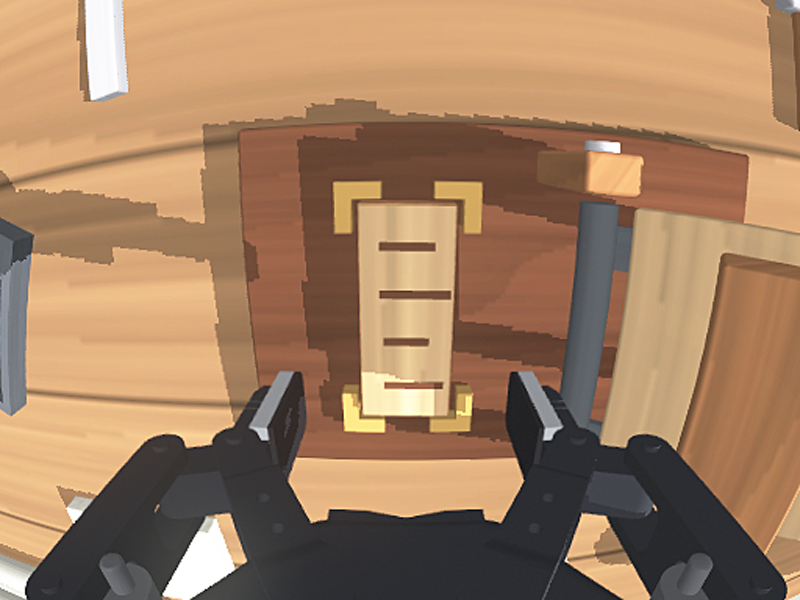

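The block sits flat inside the four stops at (405,310). Next is the flap bar: up, across, partly closed, then down over it.

Request:
arm_command([
  {"dp":[0,0,-40],"spin":0},
  {"dp":[0,0,-45],"spin":0},
  {"dp":[0,0,-45],"spin":0},
  {"dp":[0,0,-30],"spin":0},
  {"dp":[0,41,0],"spin":0},
], grip=0.25)

```text
clock: 14.65
position: [0.5166, -0.0253, 0.4427]
ee_rot: [0.021, 1.0, -0.0, 0.002]
ft_force: [1.3, 0.1, -1.3]
grip_width: 0.376
grasp_force: 0.0
```

Request:
arm_command([
  {"dp":[0,41,0],"spin":0},
  {"dp":[0,41,0],"spin":0},
  {"dp":[0,41,0],"spin":0},
  {"dp":[0,41,0],"spin":0},
  {"dp":[0,0,0],"spin":0},
])

```text
clock: 15.15
position: [0.5185, 0.1502, 0.4398]
ee_rot: [0.011, 1.0, 0.001, -0.001]
ft_force: [-0.4, 0.5, 0.4]
grip_width: 0.373
grasp_force: 0.0
```

Request:
arm_command([
  {"dp":[0,0,0],"spin":0},
  {"dp":[0,0,0],"spin":0},
])

```text
clock: 15.35
position: [0.521, 0.1422, 0.4395]
ee_rot: [0.017, 1.0, -0.0, -0.001]
ft_force: [0.5, -0.1, -0.9]
grip_width: 0.378
grasp_force: 0.0
```

Run:
```python
from h import *
o=manip.get_obs(); print(o["position"],Rn.from_quat(o["ee_rot"]).as_matrix()[:,0],o["joint_pos"].round(2),o["grip_width"])
w=viewer.camera("wrist"); cv2.imwrite("pics/w4.png",w)
print([(d["position"].__repr__(),d["score"]) for d in finder.find_in("wrist","flap_bar")[:3]])
w2=cv2.resize(w,(800,600),interpolation=cv2.INTER_CUBIC)
for x in (-40,0,40):
  p=proj("wrist",[.5206+x/1000,.1440-.032*x/1000,.177],o)*1.5625; cv2.circle(w2,(int(p[0]),int(p[1])),3,(0,0,255),-1); print(p)
cv2.imwrite("pics/w4b.png",w2)
```

```text
[0.52101444 0.14220188 0.4394889 ] [-0.99941546  0.0341682   0.00113186] [ 0.71  0.4  -1.33  1.59  0.39  1.46  0.89] 0.37763836719046373
[('[0.5088, 0.0861, 0.1497]', 0.98), ('[0.5196, 0.3547, 0.0566]', 0.2)]
[408.64897917 230.44479533]
[408.69191285 306.0994111 ]
[408.67894436 374.5623668 ]
```

View pics/w4b.png

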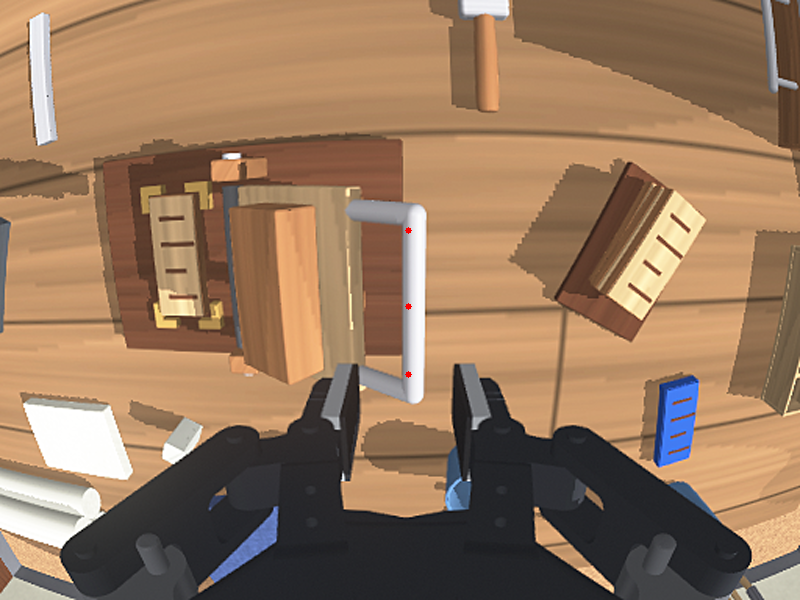

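The wrist view shows the bar at column 415, about 6 px (3–4 mm) to the +y side of my estimate at column 408. I'll correct by +4 mm and go down.

Request:
arm_command([
  {"dp":[0,4,0],"spin":0},
  {"dp":[0,0,40],"spin":0},
  {"dp":[0,0,40],"spin":0},
  {"dp":[0,0,17],"spin":0},
  {"dp":[0,0,0],"spin":0},
])

```text
clock: 15.95
position: [0.5205, 0.1466, 0.3416]
ee_rot: [0.017, 1.0, -0.0, -0.002]
ft_force: [1.0, 0.4, 0.0]
grip_width: 0.373
grasp_force: 0.0
```

Request:
arm_command([
  {"dp":[0,0,5],"spin":0},
  {"dp":[0,0,5],"spin":0},
  {"dp":[0,0,0],"spin":0},
  {"dp":[0,0,0],"spin":0},
])

```text
clock: 16.35
position: [0.521, 0.1475, 0.3339]
ee_rot: [0.016, 1.0, 0.0, 0.0]
ft_force: [-0.0, 0.1, 0.3]
grip_width: 0.376
grasp_force: 0.0
```

Request:
arm_command([
  {"dp":[0,0,0],"spin":0},
  {"dp":[0,0,0],"spin":0},
  {"dp":[0,0,0],"spin":0},
  {"dp":[0,0,0],"spin":0},
  {"dp":[0,0,0],"spin":0},
], grip=1, newtons=40)

```text
clock: 16.85
position: [0.5211, 0.1465, 0.3337]
ee_rot: [0.017, 1.0, -0.001, 0.0]
ft_force: [-3.4, -5.7, 6.1]
grip_width: 0.122
grasp_force: 39.1
```

The bar is gripped. Now I'll swing it along the arc.

Request:
arm_command([
  {"dp":[0,-2.5,-3.3],"spin":0},
  {"dp":[0,-4,-4.9],"spin":0},
  {"dp":[0,-4,-4.6],"spin":0},
  {"dp":[0,-5.9,-5.8],"spin":0},
  {"dp":[0,-5.9,-5.7],"spin":0},
])

```text
clock: 17.35
position: [0.5202, 0.1247, 0.3581]
ee_rot: [0.016, 1.0, 0.0, 0.0]
ft_force: [4.2, -1.6, -6.4]
grip_width: 0.12
grasp_force: 38.8
```

Request:
arm_command([
  {"dp":[0,-6.3,-5.3],"spin":0},
  {"dp":[0,-6.5,-5.1],"spin":0},
  {"dp":[0,-6.8,-4.6],"spin":0},
  {"dp":[0,-7,-4.4],"spin":0},
  {"dp":[0,0,0],"spin":0},
])

```text
clock: 17.85
position: [0.5192, 0.0987, 0.3784]
ee_rot: [0.016, 1.0, 0.001, 0.001]
ft_force: [0.7, 4.6, 4.7]
grip_width: 0.121
grasp_force: 39.1
```

Run:
```python
from h import *
o=manip.get_obs(); print(o["position"],o["joint_pos"].round(2),o["ft_force"].round(1),o["grip_width"])
```

```text
[0.51924564 0.09868421 0.37839539] [ 0.8   0.42 -1.32  1.71  0.42  1.34  0.95] [0.7 4.6 4.7] 0.12129919308448174
```

Request:
arm_command([
  {"dp":[0,-7.2,-4],"spin":0},
  {"dp":[0,-7.4,-3.6],"spin":0},
  {"dp":[0,-7.6,-3.2],"spin":0},
  {"dp":[0,-7.8,-2.9],"spin":0},
  {"dp":[0,-7.8,-2.5],"spin":0},
])

```text
clock: 18.35
position: [0.5179, 0.0614, 0.3945]
ee_rot: [0.016, 1.0, 0.001, 0.001]
ft_force: [1.4, 3.7, 8.9]
grip_width: 0.121
grasp_force: 41.9
```

Request:
arm_command([
  {"dp":[0,-8,-2.1],"spin":0},
  {"dp":[0,-5,-1.1],"spin":0},
  {"dp":[0,-4,-0.8],"spin":0},
  {"dp":[0,-3.3,-0.5],"spin":0},
  {"dp":[0,0,0],"spin":0},
])

```text
clock: 18.85
position: [0.5173, 0.0405, 0.3987]
ee_rot: [0.016, 1.0, 0.0, 0.0]
ft_force: [-1.5, 3.0, 8.9]
grip_width: 0.119
grasp_force: 42.5
```

Request:
arm_command([
  {"dp":[0,0,0],"spin":0},
  {"dp":[0,0,0],"spin":0},
  {"dp":[0,0,0],"spin":0},
  {"dp":[0,0,0],"spin":0},
  {"dp":[0,0,0],"spin":0},
])

```text
clock: 19.35
position: [0.5173, 0.0409, 0.3986]
ee_rot: [0.016, 1.0, 0.0, 0.0]
ft_force: [-1.4, 3.5, 6.9]
grip_width: 0.12
grasp_force: 42.5
```

Run:
```python
from h import *
o=manip.get_obs(); p=o["position"]; print(p,o["joint_pos"].round(2),o["ft_force"].round(1),o["grip_width"])
dy=p[1]-.1465+.1322; dz=p[2]-.3337+.0987; print(dy,dz,np.arctan2(dz,-dy),np.hypot(dy,dz), np.arccos(-dy/.165))
hy=.0130; print("abs", np.arccos(-(p[1]-hy)/.165))
b=viewer.camera("top"); cv2.imwrite("pics/t1.png",b)
```

```text
[0.51732948 0.0408788  0.39864668] [ 0.96  0.38 -1.35  1.7   0.38  1.37  1.08] [-1.4  3.5  6.9] 0.11982320997780842
0.026578800779299888 0.1636466829181702 1.7318061598634247 0.16579104161861657 1.732584861473257
abs 1.7405731943976441
```

The estimated angle is 1.73–1.74, inside the band. One small nudge to centre it, let it settle, then hand in.

Request:
arm_command([
  {"dp":[0,-1.5,0.5],"spin":0},
  {"dp":[0,0,0],"spin":0},
  {"dp":[0,0,0],"spin":0},
  {"dp":[0,0,0],"spin":0},
  {"dp":[0,0,0],"spin":0},
])

```text
clock: 19.9
position: [0.5173, 0.0399, 0.3987]
ee_rot: [0.016, 1.0, 0.001, 0.001]
ft_force: [-2.9, 4.9, 13.8]
grip_width: 0.122
grasp_force: 43.0
```

Request:
arm_command([
  {"dp":[0,0,0],"spin":0},
  {"dp":[0,0,0],"spin":0},
  {"dp":[0,0,0],"spin":0},
  {"dp":[0,0,0],"spin":0},
  {"dp":[0,0,0],"spin":0},
])

```text
clock: 20.4
position: [0.5173, 0.0399, 0.3987]
ee_rot: [0.016, 1.0, 0.001, 0.001]
ft_force: [-3.2, 4.0, 14.3]
grip_width: 0.123
grasp_force: 43.0
```

Run:
```python
from h import *
o=manip.get_obs(); print(o["position"],o["ft_force"].round(1),o["grasp_force"],np.abs(o["joint_velocities"]).max())
print(manip.hand_in())
```

```text
[0.51727913 0.03992504 0.39872557] [-3.2  4.  14.3] 43.02457094192505 0.001931737771870445
the job is handed in; nothing more can be done
None
```

I handed the job in at 20.4 s: the top block lies flat between the four corner stops, and the arm is holding the flap still at about 1.73 rad (worked out from the arm's position) with about 43 N on the bar; hand-in gave no verdict, and I didn't re-check the block or the bystanders by camera after swinging the flap.

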